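# Find the hidden catch in the rail and release the drawer

### The job

The drawer of the grey accessory unit has no handle: its release catch sits at the bottom of a notch somewhere along the black rail on the unit's top front edge. Put a fingertip on the rail's left-hand end cap (left as seen from the robot), run it along the top of the rail until you find the notch, and press the catch inside fully down so that the drawer springs ajar, then come away. Grasp nothing, do not touch the drawer itself, and leave the things standing on and behind the unit where they are.

Things in the scene. Friction and masses are not known exactly. Their poses are not given: they have to be found in the camera images.
- unit: grey accessory unit, fixed to the desk, 120x196x94 mm (x,y,z); origin at the centre of its underside (desk, z = 0), x away from the robot, y to the robot's left, z up. A black rail runs along its top front edge (x = -60 to -32 mm); behind the rail is a tray with its floor at z = 64 mm; in the front face below the rail is the drawer
- rail_mid (a point): middle of the rail's length and depth, at the height of its flat top (unit z = 92 mm). The rail, 28 mm deep in x, spans 63 mm to either side (+-y), then come the end caps, 2 mm higher. ONE notch, 40 mm long in y, open above, in front and behind, has its centre anywhere within 30 mm to either side of this point; it differs every time and is not given: feel or look for it
- left_cap: the black end cap at the left (+y) end of the rail, part of the unit, 30x36x22 mm; origin at the centre of its underside, axes as the unit's
- left_cap_top (a point): centre of the top face of the left end cap
- right_cap_top (a point): centre of the top face of the right end cap
- catch (a joint): travel in m of the black catch that fills the notch: 0 up (its flat top 10 mm below the rail's top), 0.008 fully down on its stop (18 mm below). It goes straight down against about 3 to 4 N of friction, plus some 25 N per m/s of speed, and stays down when let go
- drawer (a joint): how far the drawer stands out of the unit in m: 0 shut, about 0.024 ajar when the catch is fully down (it moves 3 times the catch's travel)
- drawer_front (a point): centre of the outer face of the plain drawer front, 164 mm wide and 48 mm high, in the unit's front face below the rail; it moves toward the robot (the unit's -x) as the drawer comes out
- dust_cap_1: loose flat round black dust cap, 31 mm across, 12 mm high, lying in the tray on top of the unit behind the rail; origin under its centre; leave alone
- bulb_carton_2: loose small pale carton, 31x51x34 mm (x,y,z), standing in the tray on top of the unit; origin under its centre; leave alone
- battery_aa: loose battery, 14 mm thick, 50 mm long along its y, lying in the tray on top of the unit; origin under its centre; leave alone
- objective_canister: loose round canister with a black lower half and cream upper half, 35 mm across, 61 mm high, standing on the desk behind the unit; origin under its centre; leave alone
- reagent_5: loose white bottle with a green cap, 38 mm across, 72 mm high, standing on the desk behind the unit; origin under its centre; leave alone
- oil_dropper: loose small brown bottle with a black cap, 26 mm across, 58 mm high, standing on the desk behind the unit; origin under its centre; leave alone

How it is judged:
On the way, in this order (a step that is already met when the one before it is completed fails the run):
1. a fingertip touches the left end cap, the catch still up (contact force between the fingers and left_cap above 0.3 N and value of joint catch below 0.002 m), for 0.05 s.
2. the fingertip is on the rail beyond the cap, the catch still up (contact force between the fingers and unit above 0.3 N and contact force between the fingers and left_cap below 0.02 N and height (world z) of the grasp point above 0.08 m and value of joint catch below 0.002 m), for 0.05 s.
3. a fingertip presses the catch fully down (value of joint catch above 0.0068 m and contact force between the fingers and unit above 0.3 N), for 0.05 s.
At the end, for the whole second after the job is handed in: The catch is down by more than 6.5 of its 8 mm, the drawer stands out by more than 18.5 mm and is at rest, and each of the six loose things is within 10 mm of where it began (value of joint catch above 0.0065 m and value of joint drawer above 0.0185 m and velocity of joint drawer below 0.01 m/s and distance of each of dust_cap_1, bulb_carton_2, battery_aa, objective_canister, reagent_5, oil_dropper from where it was at the start of the episode below 0.01 m); the robot touches nothing.
It fails at once if the robot touches the drawer (contact force between any of the fingers, the arm and drawer above 1 N).
It fails at once if a bystander is moved by more than 20 mm or lifted (distance of any of dust_cap_1, bulb_carton_2, battery_aa, objective_canister, reagent_5, oil_dropper from where it was at the start of the episode above 0.02 m).
It also fails if it takes over 48 s, if anything falls off the work surface, if the arm or the gripper's body presses on something with over 40 N, if the wrist force passes 120 N, or if a joint passes its speed limit or range.

### The arm

A 6-joint arm with a two-finger parallel gripper is mounted at the origin on a cart in front of the work surface, level with it; the furniture and walls round the work are solid. World frame = base frame: x ahead of the robot, y to its left, z up, the work surface at z = 0. Lengths are in m, angles in rad, forces in N, time in s.
With the tool pointing down it reaches from about 0.325 to 0.9 m from the base axis. Payload 6.1 kg.
Tool frame: the origin (TCP) lies at the very end of the fingers, on their centre line; the grasp point (between the pads) lies 19 mm behind it (bot.grip_point_offset is the z of the grasp point in the tool frame, in m); z points along the fingers, y is the line along which they close (so a half turn about z gives the same grasp; the last joint's range is limited). The gripper opens to 87 mm and grips with 3 to 60 N. Pads are 19 mm wide; open, the fingers measure 117 mm over their backs; the gripper's body (75 mm by 190 mm) begins 51 mm behind the grasp point.
Start: joints at [-1.286, 0.22, 1.526, -0, 1.395, -0.126], TCP at [0.25, -0.573, 0.223] pointing down, gripper open.
Joint ranges: [-2.98, 2.98], [-0.91, 2.08], [0.09, 2.57], [-1.24, 4.39], [0.2, 2.65], [-2.68, 2.68]. Speed limits (rad/s): [2.57, 2.57, 3.01, 3.14, 3.14, 3.14].

### API

Orientations are given as a 3x3 rotation matrix whose columns are the frame's x, y, z axes.
In Python, from workcell import bot, imaging, workorder gives the robot as it stands.
- The arm moves only by the shell command python3 -m crank 'ROWS'. ROWS is JSON, a list of rows, each an object with "offset": the shift along the tool's x, y, z in mm, a list of three; "delta_rot": the turn, a rotation vector about the tool's x, y, z in rad, a list of three; "jaw": the finger opening in mm, from 0 to 87. A call has 1 to 5 rows; each row shifts and turns the commanded pose from where the row before left it, along the tool's axes as they then stand; what a row does not reach is not made up. A row lasts 1/8 s, in which the tool goes at most 62.5 mm and 10.7 degrees, less where a joint would pass 70% of its speed; a pose out of reach is approached as far as the arm can. A call is refused whole if a number of a shift passes 62.5 or a number of a turn 0.188, either way. A call with a gripper value outside its range is refused whole. The fingers move at their own pace and stop on an object; the grip force is fixed at half the most. Time passes only in rows, so rows that do not move let the fingers close. It gives the time, the measured TCP pose, the force, the opening and the grip force at its end, in the units of the state.
- bot.state(): the state, without advancing time (a new reading comes with each control period).
- imaging.camera(name): name is "scene" or "top"; returns a dict with "image" (400x640x3 uint8, red, green, blue), "z_map" (400x640 float32, m along the optical axis (not along the pixel's ray), 0 where there is no reading), "camera_matrix" (3x3 intrinsics, pixels), "world_from_camera" (4x4, takes a point from camera to world coordinates). Camera axes: x right, y up, looking along -z (the intrinsics and any distortion apply to the point x, -y, -z); pixel columns grow to the right and rows downward; lengths in m; the calibration is good to about 2 mm. A picture is of the moment at which its call begins.
- workorder.job_done(): hands the job in; it is judged then, once.
Trained networks look in a picture, given as the dict that the camera call returned (one of the last four; its "shot" number tells which), for a name from the list of things; names that differ only in an ending like _2 or _b are one class to them, and where a whole thing is asked for, a point or a joint stands for the part that bears it (a point fixed in the world has none). Each returns a list of dicts, best first, with "p" (0 to 1); they miss things now and then, are a little off and sometimes report something else, mostly with a low value. They report only what shows in the picture. A call takes as long as a camera call.
- imaging.outline_of(label, picture): "region" (400x640 bool, what is visible of it) and "bbox" ([left, top, width, height] in pixels, round what is visible of it).
The state is a dict: "time_s": time; "joint_pos": joint angles; "joint_velocities": joint speeds; "effort": joint torques, N m; "position": TCP position; "ee_rot": TCP orientation; "wrist_force": force on the tool from outside, world axes, zero at the start; "moment": the same for the moment, N m; "grip_width": opening from 0.0 (shut) to 1.0 (fully open); "grip_force": force on a finger pad.
Only numpy, scipy, OpenCV 4.12 (cv2) and the standard library are available. Lean on these libraries where they do the work, as an engineer would, in place of code of your own. Each camera call takes 0.05 s, during which the arm holds its last target. There are 200 camera calls.

## Working session

There is one attempt and no reset: what is moved stays moved. The work goes in short steps, Python scripts to look and compute and a shell command to move; the robot and the scene stay as the last step left them, time stands still between calls to the robot, and variables do not carry over. Pictures are saved under pics/ and viewed, at most 10 in all, crops included, and the job is handed in when it is done.

```bash
mkdir -p pics && cat > h.py <<'E'
import numpy as np, cv2
from workcell import bot, imaging, workorder
def cloud(p):
    K=p["camera_matrix"];z=p["z_map"];v,u=np.mgrid[:400,:640]
    x=(u-K[0,2])/K[0,0]*z; y=(v-K[1,2])/K[1,1]*z
    P=np.stack([x,-y,-z,np.ones_like(z)],-1)@np.array(p["world_from_camera"]).T
    P=P[...,:3]; P[z==0]=np.nan
    return P
E
python3 - <<'E'
from h import *
for n in("scene","top"):
    p=imaging.camera(n); cv2.imwrite(f"pics/{n}0.png",p["image"][...,::-1]); P=cloud(p)
    for l in("unit","left_cap"):
        for r in imaging.outline_of(l,p)[:2]:
            print(n,l,r["p"],r["bbox"],np.nanmedian(P[r["region"]],0))
    np.save(f"{n}.npy",P)
s=bot.state();print(s["ee_rot"],s["position"],s["time_s"])
E
```

```text
scene unit 0.59 [326.2, 235.7, 19.2, 15.3] [0.50415352 0.06977351 0.07123416]
scene unit 0.24 [300.6, 175.8, 17.2, 17.8] [0.52800158 0.20544501 0.07648815]
scene left_cap 0.52 [252.8, 176.9, 19.4, 22.8] [0.44950078 0.23075107 0.09332601]
top unit 0.79 [263.7, 207.6, 124.8, 80.0] [0.47411246 0.14867047 0.06671678]
top left_cap 0.89 [273.5, 254.3, 17.7, 16.4] [0.45258803 0.23128715 0.09560293]
[[ 9.16808776e-01  3.99326455e-01 -2.25552999e-04]
 [ 3.99326515e-01 -9.16808551e-01  6.43816821e-04]
 [ 5.03041705e-05 -6.80326204e-04 -9.99999767e-01]] [ 0.249506   -0.57279791  0.22214903] 0.3
```

View pics/scene0.png

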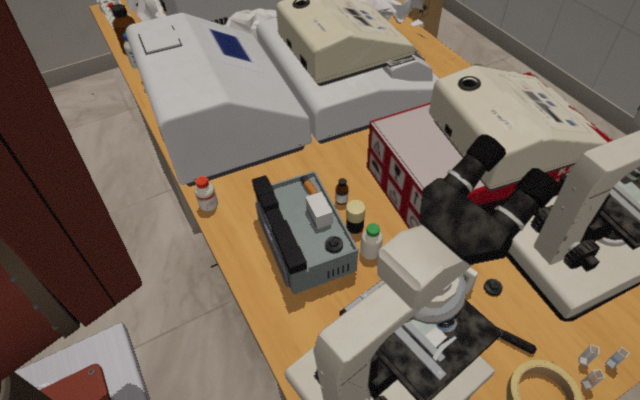

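View pics/top0.png

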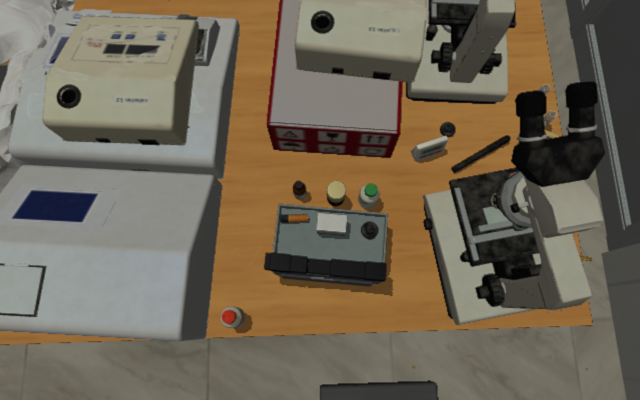

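```bash
python3 - <<'E'
from h import *
P=np.load("top.npy"); 
Q=P[200:300,255:400].reshape(-1,3); Q=Q[(Q[:,2]>.084)&(Q[:,2]<.11)&(Q[:,0]<.5)]
r=cv2.minAreaRect(Q[:,:2].astype(np.float32)); print(r,cv2.boxPoints(r))
c,d=Q.mean(0),None
e=np.linalg.svd(Q[:,:2]-c[:2])[2][0] if len(Q)<5000 else 0; e=e*np.sign(e[1]);n=np.array([e[1],-e[0]]);print(len(Q),c,e,n)
R=P[200:300,255:400].reshape(-1,3); s=(R[:,:2]-r[0])@e; t=(R[:,:2]-r[0])@n
for a in np.arange(-.1,.1,.006):
    m=(s>=a)&(s<a+.006)&(abs(t)<.009); print(round(a+.003,3),m.sum(),np.round(np.percentile(R[m,2],[10,50,90])*1e3,1) if m.any() else 0)
# surroundings higher than 0.12
A=P.reshape(-1,3);A=A[A[:,2]>.13]
for nm,M in(("scene",np.load("scene.npy")),("top",P)):
    A=M.reshape(-1,3);A=A[(A[:,2]>.13)&(A[:,0]>.2)&(A[:,0]<.65)]
    print(nm,"left ymin",A[A[:,1]>.15][:,1].min() if (A[:,1]>.15).any() else 0,"right ymax",np.percentile(A[A[:,1]<.15][:,1],[50,99]) if (A[:,1]<.15).any() else 0)
p=cv2.imread("pics/scene0.png")[160:300,230:380]; cv2.imwrite("pics/c1.png",cv2.resize(np.clip(p*2.5,0,255).astype(np.uint8),None,fx=4,fy=4,interpolation=2))
E
```

```text
((0.4658309817314148, 0.1527583748102188), (0.20660777390003204, 0.07461610436439514), 82.9014892578125) [[0.41604304 0.05485667]
 [0.49008724 0.04563592]
 [0.5156189  0.25066006]
 [0.44157472 0.25988084]]
1865 [0.4430912  0.15337146 0.093576  ] [0.12344264 0.99235171] [ 0.99235171 -0.12344264]
-0.097 29 [64.2 65.9 77.2]
-0.091 26 [63.5 66.  94.8]
-0.085 30 [64.6 66.1 70.7]
-0.079 25 [64.5 65.8 94.1]
-0.073 27 [63.8 65.7 79.1]
-0.067 28 [64.  65.2 68.3]
-0.061 26 [63.4 65.9 79.7]
-0.055 30 [64.1 65.9 68.2]
-0.049 25 [63.2 65.3 67.5]
-0.043 28 [64.  65.7 75.5]
-0.037 29 [64.3 65.9 68.9]
-0.031 26 [63.9 65.6 67.4]
-0.025 29 [64.3 65.8 66.7]
-0.019 24 [64.6 66.3 67.9]
-0.013 29 [63.5 65.3 67.7]
-0.007 29 [63.5 65.7 68. ]
-0.001 32 [64.4 66.1 67.3]
0.005 33 [64.4 65.8 68.3]
0.011 30 [63.9 65.5 67. ]
0.017 31 [63.4 65.3 67.5]
0.023 32 [63.9 66.3 67.7]
0.029 31 [63.7 66.  66.9]
0.035 27 [64.  65.9 68.2]
0.041 25 [63.5 65.6 67.4]
0.047 29 [64.3 65.6 67.5]
0.053 28 [64.4 66.7 75.8]
0.059 26 [64.1 66.1 68. ]
0.065 28 [64.3 65.8 94.8]
0.071 26 [63.8 65.9 81.6]
0.077 24 [64.1 65.6 95.3]
0.083 29 [63.9 65.2 72.8]
0.089 33 [64.8 73.4 91.1]
0.095 5 [73.8 74.6 76.5]
0.101 1 [1.3 1.3 1.3]
scene left ymin 0.3459846451874723 right ymax [-0.14275088 -0.01005663]
top left ymin 0.34777902842348374 right ymax [-0.12994546 -0.06128802]
```

View pics/c1.png

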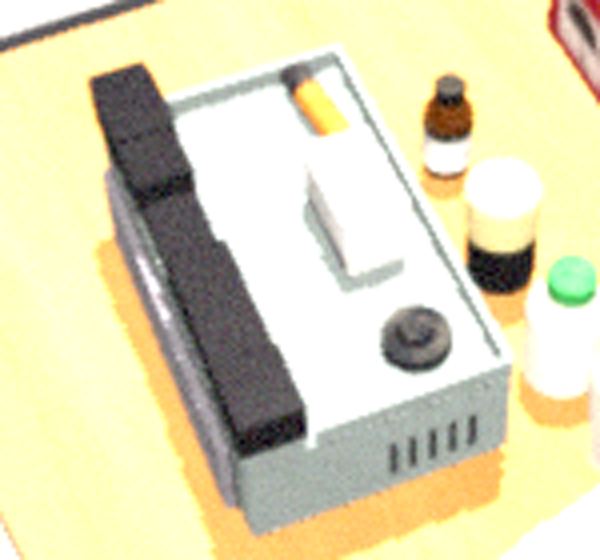

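The enlarged crop shows the unit with the notch left of middle, from about crop (145,200) to (220,245); the end cap is at (125,85). Next, the profile along the true rail line.

```bash
python3 - <<'E'
from h import *
from scipy.optimize import minimize
P=np.load("top.npy"); S=np.load("scene.npy")
e=np.array([.1234,.9924]);n=np.array([e[1],-e[0]])
for nm,M in(("top",P[200:300,255:400]),("scene",S[160:300,230:380])):
    R=M.reshape(-1,3);R=R[~np.isnan(R[:,0])]
    H=R[(R[:,2]>.084)&(R[:,2]<.11)]; rr=H[((H[:,:2]-[.443,.153])@n<.025)]
    box=cv2.minAreaRect(rr[:,:2].astype(np.float32)); print(nm,box)
    f=np.polyfit(rr[:,1],rr[:,0],1);print("slope",f,"pred x err")
    c=np.array([.443,.153]); s=(R[:,:2]-c)@e;t=(R[:,:2]-c)@n
    rs=(rr[:,:2]-c)@e;rt=(rr[:,:2]-c)@n;print("s",np.percentile(rs,[.5,99.5]),"t",np.percentile(rt,[1,5,50,95,99]))
    for a in np.arange(-.105,.105,.005):
        m=(s>=a)&(s<a+.005)&(abs(t)<.008)
        print(round(a+.0025,4),np.round(np.percentile(R[m,2],50)*1e3,1) if m.any() else 0,end="; ")
    print()
E
```

```text
top ((0.4437282979488373, 0.15550920367240906), (0.20660348236560822, 0.03016102872788906), 82.93844604492188)
slope [0.12236974 0.4242908 ] pred x err
s [-0.09961031  0.10458032] t [-1.42922910e-02 -1.30757284e-02 -4.44765546e-05  1.32396170e-02
  1.47325590e-02]
-0.1025 93.7; -0.0975 95.6; -0.0925 95.8; -0.0875 95.6; -0.0825 95.8; -0.0775 95.9; -0.0725 95.7; -0.0675 95.7; -0.0625 93.8; -0.0575 93.4; -0.0525 93.3; -0.0475 93.3; -0.0425 93.4; -0.0375 93.9; -0.0325 93.7; -0.0275 94.0; -0.0225 93.0; -0.0175 93.4; -0.0125 93.5; -0.0075 92.8; -0.0025 83.8; 0.0025 83.3; 0.0075 83.7; 0.0125 83.9; 0.0175 83.2; 0.0225 83.5; 0.0275 83.2; 0.0325 84.7; 0.0375 93.9; 0.0425 93.5; 0.0475 93.6; 0.0525 93.4; 0.0575 93.6; 0.0625 95.4; 0.0675 95.5; 0.0725 95.7; 0.0775 95.4; 0.0825 95.9; 0.0875 95.7; 0.0925 95.7; 0.0975 94.5; 0.1025 93.2; 
scene ((0.44128841161727905, 0.1539703756570816), (0.2080674022436142, 0.03022550418972969), 82.8588638305664)
slope [0.12191819 0.42189973] pred x err
s [-0.10300476  0.10242475] t [-0.01663924 -0.01557525 -0.00246687  0.0108792   0.0125273 ]
-0.1025 52.1; -0.0975 92.1; -0.0925 93.8; -0.0875 93.8; -0.0825 93.4; -0.0775 94.3; -0.0725 94.1; -0.0675 93.4; -0.0625 91.6; -0.0575 92.2; -0.0525 92.1; -0.0475 92.5; -0.0425 91.9; -0.0375 91.9; -0.0325 92.2; -0.0275 91.8; -0.0225 92.0; -0.0175 91.5; -0.0125 91.9; -0.0075 91.5; -0.0025 82.8; 0.0025 81.9; 0.0075 81.7; 0.0125 81.5; 0.0175 82.1; 0.0225 82.1; 0.0275 81.8; 0.0325 85.1; 0.0375 91.5; 0.0425 91.5; 0.0475 91.5; 0.0525 91.7; 0.0575 91.5; 0.0625 93.4; 0.0675 93.4; 0.0725 93.9; 0.0775 94.0; 0.0825 94.3; 0.0875 93.6; 0.0925 93.6; 0.0975 92.5; 0.1025 92.2;
```

```bash
python3 - <<'E'
from h import *
A=np.vstack([np.load("top.npy").reshape(-1,3),np.load("scene.npy").reshape(-1,3)])
for y in np.arange(-.7,.1,.05):
    o=[]
    for x in np.arange(.15,.7,.05):
        m=(abs(A[:,0]-x-.025)<.025)&(abs(A[:,1]-y-.025)<.025)
        o.append(int(1000*A[m,2].max()) if m.any() else -1)
    print(round(y,2),o)
E
```

```text
-0.7 [-738, -737, -741, -736, -1, -1, -1, -1, -1, -1, -1]
-0.65 [-738, -739, -738, -740, -1, -1, -1, -1, -1, -1, -1]
-0.6 [-737, -734, -735, -737, -1, -1, -1, -1, -1, -1, -1]
-0.55 [-734, -738, -738, -737, -1, -1, -1, -1, -1, -1, -1]
-0.5 [-738, -736, -739, -741, -1, -1, -1, -1, -1, -1, -1]
-0.45 [-740, -735, -739, -734, -1, -1, -1, -1, -1, -1, -1]
-0.4 [-737, -736, -736, -741, -1, -1, -1, -1, -1, -1, -1]
-0.35 [-738, -737, -735, 4, 4, 4, 7, 2, -1, -1, 27]
-0.3 [-733, -739, -739, 5, 5, -1, -1, -1, -1, 26, 29]
-0.25 [-735, -736, -738, 5, 55, 156, 167, 162, 158, 47, 28]
-0.2 [-639, -737, -738, 5, 292, 347, 356, 374, 401, 403, 21]
-0.15 [-640, -738, -737, 60, 292, 351, 356, 374, 400, 401, 18]
-0.1 [533, 629, -736, 63, 119, 164, 303, 373, 403, 399, 56]
-0.05 [481, 544, -739, 4, 5, 5, 65, 64, 56, 6, 56]
0.0 [364, 291, -739, 5, 6, 92, 78, 79, 51, 5, 134]
0.05 [-639, -738, -737, 5, 5, 99, 92, 81, 77, 6, 135]
```

```bash
python3 -m crank '[{"offset":[0,0,-36],"delta_rot":[0,0,-0.18],"jaw":0},{"offset":[0,0,-36],"delta_rot":[0,0,-0.18],"jaw":0},{"offset":[0,0,-36],"delta_rot":[0,0,-0.18],"jaw":0},{"offset":[0,0,-36],"delta_rot":[0,0,-0.18],"jaw":0},{"offset":[0,0,-36],"delta_rot":[0,0,-0.18],"jaw":0}]'
python3 -m crank '[{"offset":[0,0,0],"delta_rot":[0,0,-0.137],"jaw":0},{"offset":[50,6,0],"delta_rot":[0,0,0],"jaw":0},{"offset":[50,6,0],"delta_rot":[0,0,0],"jaw":0},{"offset":[50,6,0],"delta_rot":[0,0,0],"jaw":0}]'
```

```text
time_s: 0.92
position: [0.2495, -0.5729, 0.4037]
ee_rot: [[0.251, 0.968, 0.0], [0.968, -0.251, 0.0], [0.0, 0.0, -1.0]]
wrist_force: [1.2, -0.8, -0.2]
grip_width: 0.518
grip_force: 0.0
time_s: 1.42
position: [0.286, -0.4249, 0.4023]
ee_rot: [[0.123, 0.992, 0.0], [0.992, -0.123, 0.0], [0.0, 0.0, -1.0]]
wrist_force: [-1.0, -0.6, 0.2]
grip_width: 0.059
grip_force: 0.0
```

```bash
python3 -m crank '[{"offset":[56,7,0],"delta_rot":[0,0,0],"jaw":0},{"offset":[56,7,0],"delta_rot":[0,0,0],"jaw":0},{"offset":[56,7,0],"delta_rot":[0,0,0],"jaw":0},{"offset":[56,7,0],"delta_rot":[0,0,0],"jaw":0},{"offset":[56,7,0],"delta_rot":[0,0,0],"jaw":0}]'
python3 -m crank '[{"offset":[56,7,0],"delta_rot":[0,0,0],"jaw":0},{"offset":[56,7,0],"delta_rot":[0,0,0],"jaw":0},{"offset":[56,7,0],"delta_rot":[0,0,0],"jaw":0},{"offset":[56,7,0],"delta_rot":[0,0,0],"jaw":0},{"offset":[56,7,0],"delta_rot":[0,0,0],"jaw":0}]'
```

```text
time_s: 2.05
position: [0.355, -0.151, 0.4027]
ee_rot: [[0.123, 0.992, 0.001], [0.992, -0.123, -0.0], [-0.0, 0.001, -1.0]]
wrist_force: [0.7, -0.5, -0.8]
grip_width: 0.004
grip_force: 0.0
time_s: 2.68
position: [0.4241, 0.1228, 0.4029]
ee_rot: [[0.122, 0.992, 0.001], [0.992, -0.122, -0.0], [0.0, 0.001, -1.0]]
wrist_force: [1.3, -0.3, 0.6]
grip_width: 0.002
grip_force: 0.0
```

```bash
python3 -m crank '[{"offset":[55,7,0],"delta_rot":[0,0,0],"jaw":0},{"offset":[55,7,0],"delta_rot":[0,0,0],"jaw":0},{"offset":[0,0,60],"delta_rot":[0,0,0],"jaw":0},{"offset":[0,0,60],"delta_rot":[0,0,0],"jaw":0},{"offset":[0,0,60],"delta_rot":[0,0,0],"jaw":0}]'
python3 -m crank '[{"offset":[0,0,50],"delta_rot":[0,0,0],"jaw":0},{"offset":[0,0,42],"delta_rot":[0,0,0],"jaw":0},{"offset":[0,0,8],"delta_rot":[0,0,0],"jaw":0},{"offset":[0,0,0],"delta_rot":[0,0,0],"jaw":0}]'
python3 - <<'E'
from h import *
p=imaging.camera("scene"); cv2.imwrite("pics/s2.png",cv2.resize(np.clip(p["image"][100:300,200:400,::-1].astype(int)*2,0,255).astype(np.uint8),None,fx=3,fy=3,interpolation=2))
E
```

```text
time_s: 3.3
position: [0.4512, 0.2286, 0.2209]
ee_rot: [[0.122, 0.993, 0.001], [0.993, -0.122, 0.0], [0.0, 0.001, -1.0]]
wrist_force: [0.9, 0.9, -0.4]
grip_width: 0.011
grip_force: 0.0
time_s: 3.8
position: [0.4518, 0.2284, 0.1233]
ee_rot: [[0.123, 0.992, 0.0], [0.992, -0.123, 0.0], [0.0, 0.0, -1.0]]
wrist_force: [0.8, 0.7, 0.6]
grip_width: -0.001
grip_force: 0.0
```

View pics/s2.png

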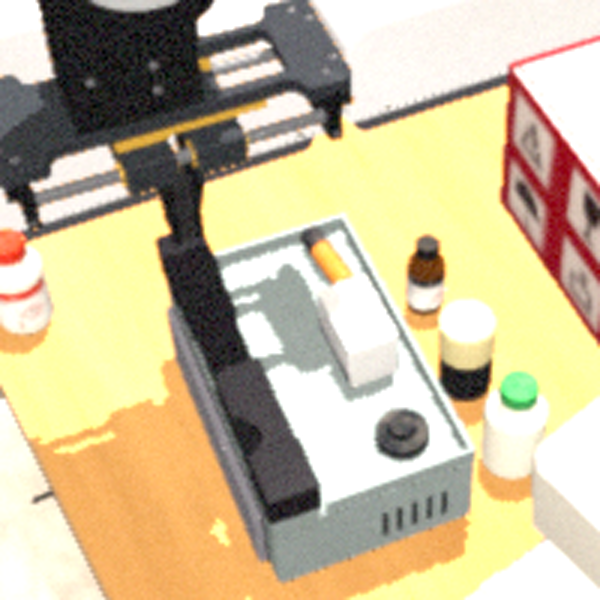

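The picture shows the closed fingertip standing above the left cap (crop (185,235)), in line with the rail. Going down onto it.

```bash
python3 -m crank '[{"offset":[0,0,20],"delta_rot":[0,0,0],"jaw":0},{"offset":[0,0,6],"delta_rot":[0,0,0],"jaw":0},{"offset":[0,0,0],"delta_rot":[0,0,0],"jaw":0}]'
python3 -m crank '[{"offset":[0,0,2],"delta_rot":[0,0,0],"jaw":0},{"offset":[0,0,0],"delta_rot":[0,0,0],"jaw":0}]'
python3 -m crank '[{"offset":[0,0,1.5],"delta_rot":[0,0,0],"jaw":0},{"offset":[0,0,0],"delta_rot":[0,0,0],"jaw":0}]'
```

```text
time_s: 4.22
position: [0.452, 0.2285, 0.0976]
ee_rot: [[0.123, 0.992, 0.001], [0.992, -0.123, 0.0], [0.001, 0.001, -1.0]]
wrist_force: [0.1, -0.3, -0.0]
grip_width: 0.001
grip_force: 0.0
time_s: 4.47
position: [0.4517, 0.2284, 0.0951]
ee_rot: [[0.123, 0.992, 0.001], [0.992, -0.123, 0.0], [0.0, 0.001, -1.0]]
wrist_force: [0.0, -0.0, -0.3]
grip_width: 0.005
grip_force: 0.0
time_s: 4.72
position: [0.4518, 0.2285, 0.0944]
ee_rot: [[0.123, 0.992, 0.001], [0.992, -0.123, 0.0], [0.0, 0.001, -1.0]]
wrist_force: [-3.3, -1.0, 8.4]
grip_width: 0.008
grip_force: 4.1
```

```bash
python3 -m crank '[{"offset":[-9,0,0],"delta_rot":[0,0,0],"jaw":0},{"offset":[-9,0,0],"delta_rot":[0,0,0],"jaw":0},{"offset":[-9,0,0],"delta_rot":[0,0,0],"jaw":0},{"offset":[0,0,0],"delta_rot":[0,0,0],"jaw":0}]'
python3 -m crank '[{"offset":[0,0,1.5],"delta_rot":[0,0,0],"jaw":0},{"offset":[0,0,0],"delta_rot":[0,0,0],"jaw":0}]'
```

```text
time_s: 5.22
position: [0.4476, 0.2005, 0.0926]
ee_rot: [[0.123, 0.992, -0.001], [0.992, -0.123, -0.001], [-0.001, -0.001, -1.0]]
wrist_force: [-0.5, 0.3, 1.2]
grip_width: 0.005
grip_force: 0.0
time_s: 5.48
position: [0.4477, 0.2008, 0.0923]
ee_rot: [[0.122, 0.992, -0.002], [0.992, -0.122, -0.002], [-0.002, -0.001, -1.0]]
wrist_force: [-5.6, -3.9, 12.9]
grip_width: 0.004
grip_force: 6.2
```

```bash
python3 -m crank '[{"offset":[-11,0,0],"delta_rot":[0,0,0],"jaw":0},{"offset":[-11,0,0],"delta_rot":[0,0,0],"jaw":0},{"offset":[-11,0,0],"delta_rot":[0,0,0],"jaw":0},{"offset":[0,0,0],"delta_rot":[0,0,0],"jaw":0}]'
python3 -m crank '[{"offset":[0,0,4],"delta_rot":[0,0,0],"jaw":0},{"offset":[0,0,3],"delta_rot":[0,0,0],"jaw":0},{"offset":[0,0,0],"delta_rot":[0,0,0],"jaw":0}]'
```

```text
time_s: 5.98
position: [0.4432, 0.1677, 0.0907]
ee_rot: [[0.124, 0.992, -0.002], [0.992, -0.124, -0.001], [-0.001, -0.002, -1.0]]
wrist_force: [-0.8, 0.3, -0.4]
grip_width: 0.007
grip_force: 0.0
time_s: 6.35
position: [0.4436, 0.1688, 0.0839]
ee_rot: [[0.122, 0.992, -0.001], [0.992, -0.122, -0.0], [-0.0, -0.001, -1.0]]
wrist_force: [0.0, -0.3, 0.5]
grip_width: 0.004
grip_force: 0.0
```

```bash
python3 -m crank '[{"offset":[0,0,3],"delta_rot":[0,0,0],"jaw":0},{"offset":[0,0,3],"delta_rot":[0,0,0],"jaw":0},{"offset":[0,0,3],"delta_rot":[0,0,0],"jaw":0},{"offset":[0,0,1],"delta_rot":[0,0,0],"jaw":0}]'
python3 -m crank '[{"offset":[0,0,1],"delta_rot":[0,0,0],"jaw":0},{"offset":[0,0,0],"delta_rot":[0,0,0],"jaw":0}]'
```

```text
time_s: 6.85
position: [0.4442, 0.1689, 0.0745]
ee_rot: [[0.123, 0.992, 0.0], [0.992, -0.123, 0.0], [0.0, 0.0, -1.0]]
wrist_force: [0.4, 1.0, 3.0]
grip_width: 0.005
grip_force: 1.5
time_s: 7.1
position: [0.4443, 0.1689, 0.0743]
ee_rot: [[0.123, 0.992, 0.0], [0.992, -0.123, 0.0], [0.0, 0.0, -1.0]]
wrist_force: [-1.8, 1.5, 8.9]
grip_width: 0.007
grip_force: 4.3
```

```bash
python3 -m crank '[{"offset":[0,0,1],"delta_rot":[0,0,0],"jaw":0},{"offset":[0,0,0],"delta_rot":[0,0,0],"jaw":0}]'
python3 -m crank '[{"offset":[0,0,-10],"delta_rot":[0,0,0],"jaw":0},{"offset":[0,0,-30],"delta_rot":[0,0,0],"jaw":0},{"offset":[0,0,-60],"delta_rot":[0,0,0],"jaw":0},{"offset":[0,0,-60],"delta_rot":[0,0,0],"jaw":0},{"offset":[0,0,0],"delta_rot":[0,0,0],"jaw":0}]'
python3 - <<'E'
from h import *
p=imaging.camera("scene"); cv2.imwrite("pics/s3.png",cv2.resize(np.clip(p["image"][100:300,200:400,::-1].astype(int)*2,0,255).astype(np.uint8),None,fx=3,fy=3,interpolation=2))
E
```

```text
time_s: 7.35
position: [0.4444, 0.1689, 0.0743]
ee_rot: [[0.123, 0.992, 0.0], [0.992, -0.123, 0.0], [0.0, 0.0, -1.0]]
wrist_force: [-6.2, -0.8, 16.8]
grip_width: 0.004
grip_force: 8.4
time_s: 7.98
position: [0.4473, 0.1693, 0.2384]
ee_rot: [[0.123, 0.992, 0.011], [0.992, -0.123, 0.002], [0.003, 0.01, -1.0]]
wrist_force: [0.0, 0.1, 0.3]
grip_width: 0.008
grip_force: 0.0
```

View pics/s3.png

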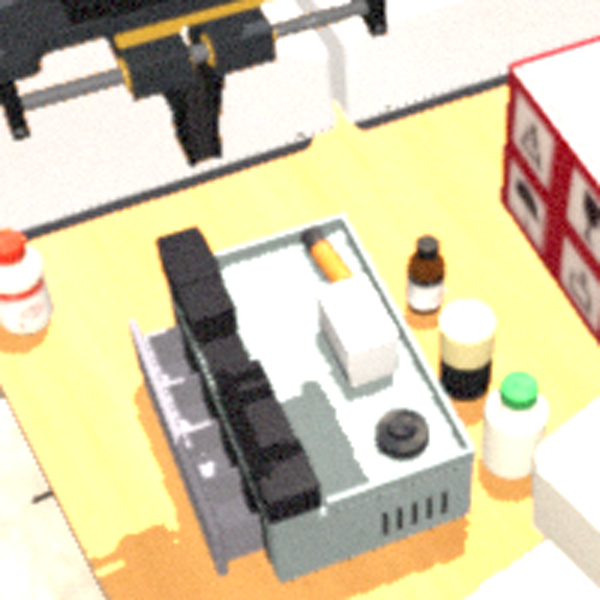

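The drawer stands ajar on the unit's robot-facing side (crop (190,440)). The loose things have not moved and the gripper is clear.

```bash
python3 -m crank '[{"offset":[0,0,0],"delta_rot":[0,0,0],"jaw":0},{"offset":[0,0,0],"delta_rot":[0,0,0],"jaw":0}]' && python3 -c "
from h import *
print(workorder.job_done())"
```

```text
time_s: 8.28
position: [0.4429, 0.1685, 0.2305]
ee_rot: [[0.123, 0.992, -0.004], [0.992, -0.123, -0.001], [-0.001, -0.004, -1.0]]
wrist_force: [0.4, 0.1, -0.0]
grip_width: 0.008
grip_force: 0.0
the job is handed in; nothing more can be done
None
```

The fingertip touched the left end cap, ran along the rail to the notch and pressed the catch down to its stop; the last picture shows the drawer ajar and the loose things in place, and I handed the job in at about 8.3 s with the arm clear (no verdict came back).

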